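Clamp repaired power modules to torque in the bench press

TASK

Lay every power module that is on the bench flat in the press's pull-out tray. Then press the tray's release lever, slide the tray fully home under the press, and turn the turnbutton clockwise (seen from above) a full quarter turn so that its dog bars the tray's front. Last, turn the torque wrench clockwise until the tightened screw makes it click over; stop turning at once and let the wrench spring back. Leave the other things on the bench alone.

Things in the scene. Friction and masses are not known exactly. Their poses are not given: they have to be found in the camera images.
- module1: loose power module: block 36 wide (own x), 90 long (own y), 32 high, 0.25 kg; black lower half with a brass contact strip at one end, upper half of lengthwise aluminium fins whose sides are flush with the block. Origin: centre of its underside; z up. May be absent
- module2: loose power module: block 36 wide (own x), 90 long (own y), 32 high, 0.25 kg; black lower half with a brass contact strip at one end, upper half of lengthwise aluminium fins whose sides are flush with the block. Origin: centre of its underside; z up. May be absent
- module3: loose power module: block 36 wide (own x), 90 long (own y), 32 high, 0.25 kg; black lower half with a brass contact strip at one end, upper half of lengthwise aluminium fins whose sides are flush with the block. Origin: centre of its underside; z up. May be absent
- module4: loose power module: block 36 wide (own x), 90 long (own y), 32 high, 0.25 kg; black lower half with a brass contact strip at one end, upper half of lengthwise aluminium fins whose sides are flush with the block. Origin: centre of its underside; z up. May be absent
- press: fixed clamp press; base plate 330 (x) x 410 (y) x 12 high, from y -325 to +85. Origin: on the table under the screw axis; z up. Blue bridge 330 x 100, z 112 to 130, on four columns at x +-150, y +-35; a platen under it hangs 8 to 12 above the tops of the modules in the tray. The tray slides along the press's own y
- tray_in (a point): centre of the tray's floor (its top face), axes as the press's; 40 above the table. Inside the tray is 256 (x) x 121 (y); rim 8 above the floor on three sides; the -y side is a front panel 272 wide whose top is 36 above the floor, its outer face at y -68 here. Four modules lie side by side with their length along y, e.g. at x -93, -31, 31, 93
- tray (a joint): tray slide, m: 0 fully out (start, locked against being pushed in), 0.26 fully home; it moves along the press's +y, friction about 3 N
- release_tab (a point): spot to press, on top of the black release lever, 46 wide (x), sloping up and out (to -y) from under the middle of the front panel; 47 out from the panel, 46 above the table at rest. About 17 down (2 to 5 N) frees the tray; it bottoms at 24. Hold it down while you start to push the tray (on its front panel) to the press's +y; after 15 of travel it stays down, and springs up later
- release (a joint): release lever, rad: 0 at rest (locking), frees the tray above about 0.35, 0.45 fully down
- wing (a point): on the vertical axis of the turnbutton, at mid-height of its steel wing: 66 long, 14 thick, from 145 to 170 above the table, reaching 42 from the axis along own x and 24 the other way; z up. It stands at x 120, y -55 in the press's frame. Below, a dog points the same way, with a leg that hangs 30 from the axis
- turnbutton (a joint): turnbutton, rad: 0 open (wing along the press's +x), grows clockwise from above to the stop at 1.57 (wing towards the press's -y, dog leg in front of the tray's panel). Starts 0 to 0.25; stiff (0.08 N m), stays where left; only a tray that is home lets it pass
- screw_axis (a point): on the vertical axis of the press screw, at the height of the wrench's handle (172 above the table); axes as the press's
- wrench_grip (a point): middle of the black handle of the torque wrench fitted on the press screw: level bar 26 in diameter, handle from 98 to 193 from the screw axis, this point at 145; own x points along the handle away from the screw, z up. Its steel head housing, 104 x 50 x 34, surrounds the axis. It stays on the screw
- screw (a joint): press screw, rad: grows as it turns clockwise from above; tight (hard stop) at 1.0; starts 0.2 to 0.6. Turning it before it is tight takes about 3 N at the handle; it stays where it is left
- wrench (a joint): break-over of the wrench relative to the screw, rad: 0 until the handle carries about 12 N (1.8 N m), then it clicks and swings on clockwise while the force falls (about 9 N at 0.1); hard stop at 0.18. More than about 0.03 is a click, more than 0.13 is over-turned. Springs back to 0 when let go
- weight: steel weight with a knob, 40 in diameter, 44 high, 0.6 kg, loose among the modules; bystander. Origin under its centre
- screwdriver: screwdriver lying at the back; bystander
- jar: glass jar, 64 in diameter, 85 high, standing near the robot at the right; bystander
- tape: roll of tape 64 in diameter, 25 high, lying at the back; bystander
Things that resemble listed ones, but are neither listed nor needed, are in the scene too. What is shaped like the module3 but turquoise is not meant. Leave any red look-alike of the module1 alone.

How it is judged:
On the way, in this order (a step that is already met when the one before it is completed fails the run):
1. every module present lies flat in the tray, let go, while the tray is still out (x of module1 in the frame of tray_in between -0.13 and 0.13 m and y of module1 in the frame of tray_in between -0.065 and 0.065 m and z of module1 in the frame of tray_in between -0.006 and 0.006 m and angle between each of module1, module2, module3, module4's own z axis and vertical below 0.08 rad and contact force between each of module1, module2, module3, module4 and the fingers below 0.2 N and x of module2 in the frame of tray_in between -0.13 and 0.13 m and y of module2 in the frame of tray_in between -0.065 and 0.065 m and z of module2 in the frame of tray_in between -0.006 and 0.006 m and x of module3 in the frame of tray_in between -0.13 and 0.13 m and y of module3 in the frame of tray_in between -0.065 and 0.065 m and z of module3 in the frame of tray_in between -0.006 and 0.006 m and x of module4 in the frame of tray_in between -0.13 and 0.13 m and y of module4 in the frame of tray_in between -0.065 and 0.065 m and z of module4 in the frame of tray_in between -0.006 and 0.006 m and value of joint tray below 0.01 m), for 0.2 s.
2. the release lever is pressed and the tray starts in (value of joint release above 0.25 rad and value of joint tray above 0.005 m).
3. the tray is fully home (value of joint tray above 0.252 m), for 0.2 s.
4. the turnbutton is turned across the tray front (value of joint turnbutton above 1.4 rad and value of joint tray above 0.25 m), for 0.1 s.
5. with the screw tight and the tray home, the wrench clicks over (value of joint screw above 0.95 rad and value of joint tray above 0.25 m and value of joint wrench above 0.03 rad).
At the end, for the whole second after the job is handed in: Every module present lies flat in the tray (within about 5 degrees, 6 mm of its floor); the tray is home to within 10 mm; the turnbutton is turned to within 0.22 rad of its stop; the screw is tight to within 0.1 rad; the wrench is let go and sprung back (under 0.02 rad) (x of module1 in the frame of tray_in between -0.13 and 0.13 m and y of module1 in the frame of tray_in between -0.065 and 0.065 m and z of module1 in the frame of tray_in between -0.006 and 0.006 m and angle between each of module1, module2, module3, module4's own z axis and vertical below 0.08 rad and contact force between each of module1, module2, module3, module4 and the fingers below 0.2 N and x of module2 in the frame of tray_in between -0.13 and 0.13 m and y of module2 in the frame of tray_in between -0.065 and 0.065 m and z of module2 in the frame of tray_in between -0.006 and 0.006 m and x of module3 in the frame of tray_in between -0.13 and 0.13 m and y of module3 in the frame of tray_in between -0.065 and 0.065 m and z of module3 in the frame of tray_in between -0.006 and 0.006 m and x of module4 in the frame of tray_in between -0.13 and 0.13 m and y of module4 in the frame of tray_in between -0.065 and 0.065 m and z of module4 in the frame of tray_in between -0.006 and 0.006 m and value of joint tray above 0.25 m and value of joint turnbutton above 1.35 rad and value of joint screw above 0.9 rad and value of joint wrench below 0.02 rad); the robot touches nothing.
It fails at once if the wrench is turned on well past its click (more than 0.13 rad of break-over) (value of joint wrench above 0.13 rad).
It fails at once if a bystander is disturbed (moved more than 60 mm) (distance of any of weight, screwdriver, jar, tape from where it was at the start of the episode above 0.06 m).
Of module1, module2, module3, module4 only 2 to 4 are there at a start; the rules pass over those that are not, and their reading is None.
At some moment in a run one of module1, module2, module3, module4 may be knocked a few centimetres aside while the robot is not near it.
Once in a run the grip may slacken for a moment while it holds something.
It also fails if it takes over 210 s, if anything falls off the work surface, if the arm or the gripper's body presses on something with over 40 N, if the wrist force passes 120 N, or if a joint passes its speed limit or range.

ROBOT

A 6-joint arm with a two-finger parallel gripper is mounted at the origin on the work surface. World frame = base frame: x ahead of the robot, y to its left, z up, the work surface at z = 0. Lengths are in m, angles in rad, forces in N, time in s.
With the tool pointing down it reaches from about 0.325 to 0.85 m from the base axis. Payload 15.5 kg.
Tool frame: the origin (TCP) lies at the centre of the arm's flange, where the gripper is bolted on; the fingertips stand 191 mm ahead of it and the grasp point (between the pads) lies 172 mm ahead of it; z points along the fingers, y is the line along which they close (so a half turn about z gives the same grasp; the last joint's range is limited). The gripper opens to 91 mm and grips with 3 to 60 N. Pads are 32 mm wide; open, the fingers measure 118 mm over their backs; the gripper's body (76 mm by 178 mm) begins 60 mm behind the grasp point.
Start: joints at [1.083, 0.494, 1.345, -0, 1.302, -0.096], TCP at [0.239, 0.578, 0.405] pointing down, gripper open.
Joint ranges: [-2.91, 2.91], [-0.82, 2.16], [0.22, 2.67], [-1.22, 4.37], [0.12, 2.79], [-3.08, 3.08]. Speed limits (rad/s): [1.89, 1.89, 2.57, 3.01, 3.01, 3.01].

INTERFACE

Orientations are given as a 3x3 rotation matrix whose columns are the frame's x, y, z axes.
In Python, from workcell import ctrl, viewer gives the robot as it stands.
- The arm moves only by the shell command python3 -m inch 'ROWS' [FORCE]. ROWS is JSON, a list of rows, each a list of 7 numbers: the shift along the tool's x, y, z as a fraction of full scale, then the turn, a rotation vector about the tool's x, y, z as a fraction of full scale, then the opening, from 0 (shut) to 1 (fully open). A call has 1 to 20 rows; each row is the pose to reach, as a shift and turn from the pose commanded when the call began, along the tool's axes at that moment, turning the shorter way round; what a row does not reach only later rows make up. Full scale, the value 1, is 0.3 m for a shift and 360 degrees for a turn. A row lasts 1/12 s, in which the tool goes at most 41.7 mm and 7.16 degrees, less where a joint would pass 70% of its speed; a pose out of reach is approached as far as the arm can. A call with a number of a shift or a turn outside -1 to 1 is refused whole. A call with a gripper value outside its range is refused whole. The fingers move at their own pace and stop on an object; FORCE is the grip in N (left out, the last holds). Time passes only in rows, so rows that repeat a pose let the fingers close. It gives the time, the measured TCP pose, the force, the opening and the grip force at its end, in the units of the state.
- ctrl.observe(): the state, without advancing time (a new reading comes with each control period).
- viewer.grab_frame(name): name is "scene" or "top" or "wrist"; returns a dict with "color" (480x640x3 uint8, red, green, blue), "fx", "fy", "cx", "cy" (pixels), "dist" ([k1, k2, p1, p2, k3] as OpenCV has them; the pictures are not rectified), "rvec" (rotation vector, rad) and "tvec" (3), from world to camera coordinates, as OpenCV has them. Camera axes: x right, y down, z forward; pixel columns grow to the right and rows downward; lengths in m; the calibration is good to about 2 mm. A picture is of the moment at which its call begins. There is no depth.
- ctrl.sign_off(): hands the job in; it is judged then, once.
The state is a dict: "time": time; "qpos": joint angles; "joint_vel": joint speeds; "joint_torque": joint torques, N m; "tcp_pos": TCP position; "orientation": TCP orientation; "contact_force": force on the tool from outside, world axes, zero at the start; "ft_torque": the same for the moment, N m; "gripper_width": opening from 0.0 (shut) to 1.0 (fully open); "grip_force": force on a finger pad.
Only numpy, scipy, OpenCV 4.12 (cv2) and the standard library are available. Lean on these libraries where they do the work, as an engineer would, in place of code of your own. Each camera call takes 0.05 s, during which the arm holds its last target. There are 200 camera calls.

## Working session

There is one attempt and no reset: what is moved stays moved. The work goes in short steps, Python scripts to look and compute and a shell command to move; the robot and the scene stay as the last step left them, time stands still between calls to the robot, and variables do not carry over. Pictures are saved under pics/ and viewed, at most 14 in all, crops included, and the job is handed in when it is done.

```bash
ls; mkdir -p pics
python3 - <<'E'
from workcell import ctrl, viewer
import cv2,numpy as np
s=ctrl.observe();print({k:np.round(v,3).tolist() for k,v in s.items()})
for n in("scene","top","wrist"):
    f=viewer.grab_frame(n);cv2.imwrite(f"pics/{n}0.png",f["color"][:,:,::-1])
    R=cv2.Rodrigues(np.array(f["rvec"],float))[0];print(n,f["fx"],f["dist"],-R.T@np.array(f["tvec"]),R[2])
E
```

```text
pics
{'time': 0.0, 'qpos': [1.084, 0.494, 1.346, -0.0, 1.303, -0.096], 'joint_vel': [-0.001, 0.001, -0.001, 0.0, 0.001, 0.0], 'joint_torque': [-0.0, -87.879, -38.187, 0.071, 0.053, -0.0], 'tcp_pos': [0.239, 0.577, 0.404], 'orientation': [[-0.924, 0.382, -0.001], [0.382, 0.924, -0.001], [0.0, -0.001, -1.0]], 'contact_force': [-0.016, 0.491, 0.074], 'ft_torque': [0.003, 0.007, -0.031], 'grip_force': 0.0, 'gripper_width': 1.003}
scene 582.0572025260057 [-0.1307872  0.         0.         0.         0.       ] [ 0.94394199 -0.74440659  0.96574401] [-0.36989278  0.58634667 -0.72067809]
top 479.0156216721065 [-0.13294237  0.          0.          0.          0.        ] [ 0.35353659 -0.06566889  1.07423268] [ 0.19468134  0.02108035 -0.98063999]
wrist 407.98691402608733 [0.0217539 0.        0.        0.        0.       ] [0.17159934 0.60547966 0.38509044] [ 0.23639593 -0.09857957 -0.96664318]
```

View pics/scene0.png

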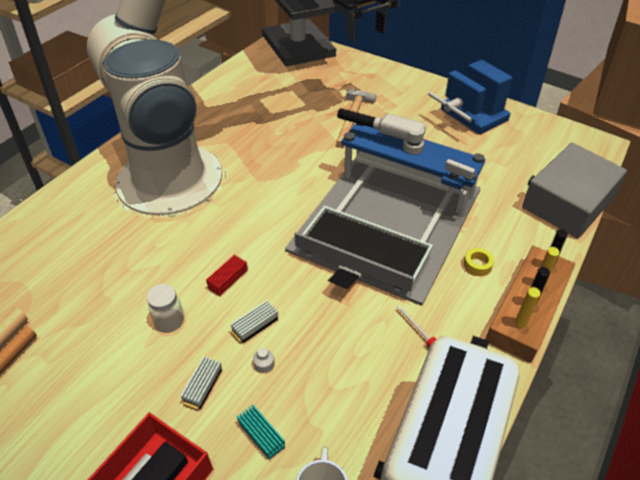

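View pics/top0.png

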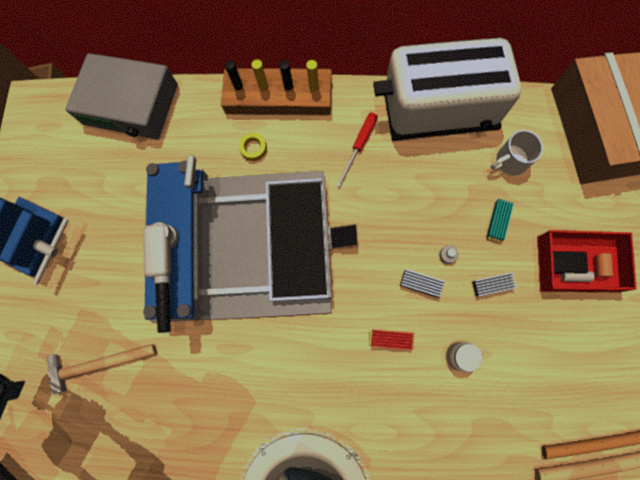

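Scene shows two aluminium-finned modules, at (255,321) and (202,382), plus a red look-alike (227,274), a turquoise one (261,430) and the weight (263,360). Top shows the modules at (422,284) and (493,285), red at (392,340), turquoise at (500,220), weight at (450,254) and jar (465,357). The red box (585,262) holds a black block and odd items. In top, the press lies with its tray out to the right, lever at (343,236), wing at (190,172) and wrench handle at (163,305). Candidates for a module: (422,284) and (493,285) yes. Red (392,340), turquoise (500,220) and the black block in the box (570,263) no, to be checked in a crop.

```bash
cat > h.py <<'E'
from workcell import ctrl, viewer
import cv2,numpy as np
def grab(n,save=None):
    f=viewer.grab_frame(n); f["K"]=np.array([[f["fx"],0,f["cx"]],[0,f["fy"],f["cy"]],[0,0,1.]])
    f["R"]=cv2.Rodrigues(np.array(f["rvec"],float))[0]; f["d"]=np.array(f["dist"],float)
    f["t"]=np.array(f["tvec"],float); f["C"]=-f["R"].T@f["t"]
    if save: cv2.imwrite(f"pics/{save}.png",f["color"][:,:,::-1])
    return f
def ray(f,px,z):
    u=cv2.undistortPoints(np.array(px,float).reshape(-1,1,2),f["K"],f["d"])[:,0]
    D=np.c_[u,np.ones(len(u))]@f["R"]
    return f["C"]+D*((z-f["C"][2])/D[:,2])[:,None]
def proj(f,P):
    return cv2.projectPoints(np.array(P,float).reshape(-1,1,3),np.array(f["rvec"],float),f["t"],f["K"],f["d"])[0][:,0]
def fit2(src,dst):
    a=src-src.mean(0);b=dst-dst.mean(0)
    th=np.arctan2((a[:,0]*b[:,1]-a[:,1]*b[:,0]).sum(),(a*b).sum())
    R=np.array([[np.cos(th),-np.sin(th)],[np.sin(th),np.cos(th)]]);t=dst.mean(0)-R@src.mean(0)
    return th,t,dst-(src@R.T+t)
E
python3 - <<'E'
from h import *
c=cv2.imread("pics/top0.png")
cv2.imwrite("pics/press.png",cv2.resize(c[150:330,135:365],None,fx=3.3,fy=3.3,interpolation=cv2.INTER_CUBIC))
cv2.imwrite("pics/mods.png",cv2.resize(c[190:390,360:640],None,fx=2.8,fy=2.8,interpolation=cv2.INTER_CUBIC))
E
```

```text
(no output)
```

View pics/press.png

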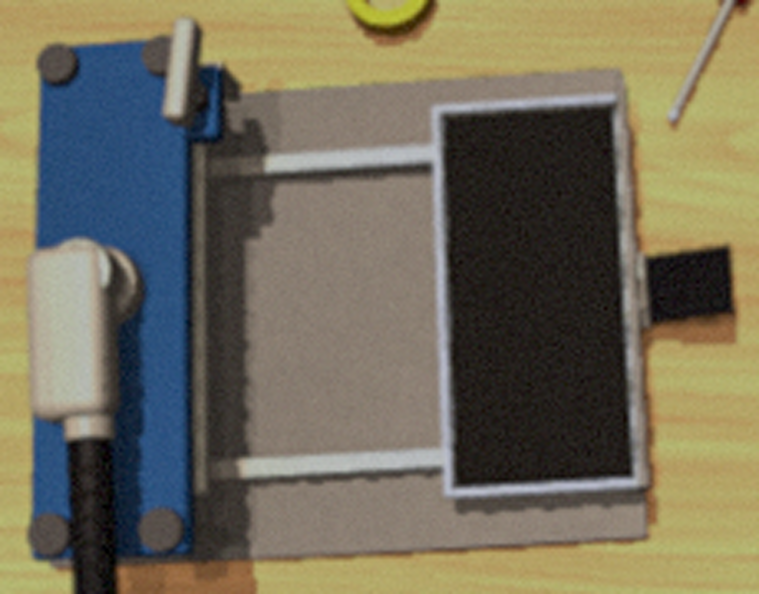

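View pics/mods.png

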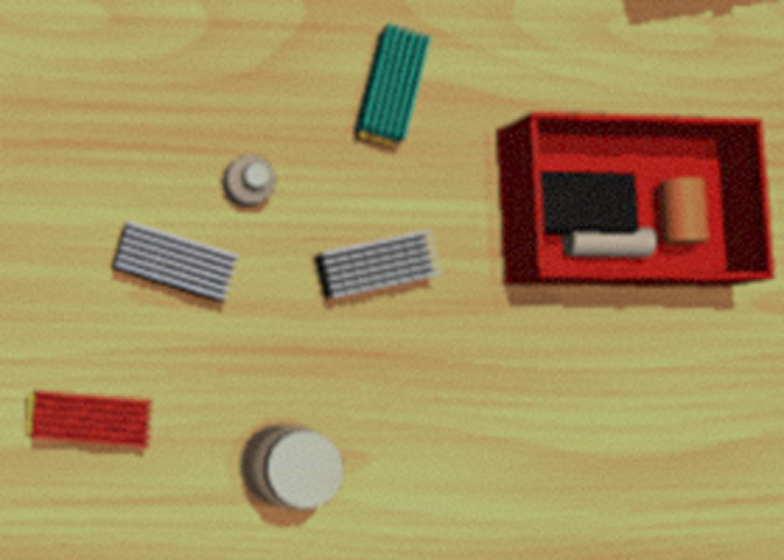

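The press crop gives the bridge corners (40,45), (33,560) and (190,552), the bolts, and the plate corners (622,70) and (646,538). It also shows the wing from (187,20) to (175,120) and the lever at (690,285). The modules crop confirms the two aluminium modules, centred (175,262) and (378,265). The others are red and turquoise look-alikes, and the box holds a plain black block with no fins.

Run:
```python
from h import *
f=grab("top")
q=lambda p,s,o:np.array(p,float)/s+o
B=q([(40,45),(33,560),(190,552)],3.3,(135,150));b=q([(57,63),(48,533),(162,529)],3.3,(135,150));P=q([(622,70),(646,538)],3.3,(135,150))
dst=np.r_[ray(f,B,.13),ray(f,b,.134),ray(f,P,.012)][:,:2]
src=np.array([(165,50),(-165,50),(-165,-50),(150,35),(-150,35),(-150,-35),(165,-325),(-165,-325)])/1000
th,t,r=fit2(src,dst);print("press",th,t,"\n",(r*1000).round(1))
R=np.array([[np.cos(th),-np.sin(th)],[np.sin(th),np.cos(th)]])
for n,p in dict(tray0=(0,-.26),lever=(0,-.26-.068-.047),wing=(.12,-.055),slot1=(-.045,-.26),slot2=(.045,-.26)).items():print(n,R@p+t)
print("wing ends",ray(f,q([(187,22),(175,120)],3.3,(135,150)),.17))
print("handle",ray(f,q([(91,440),(97,593)],3.3,(135,150)),.185), "lever end mid", ray(f,q([(732,285),(690,285)],3.3,(135,150)),.046), "rim",ray(f,q([(433,106),(446,496)],3.3,(135,150)),.048))
for m in ([(126,222),(237,255),(222,300),(113,268)],[(317,255),(428,231),(438,275),(328,298)]):
    w=ray(f,q(m,2.8,(360,190)),.032)[:,:2];d=(w[1]+w[2]-w[0]-w[3])/2;e=(w[3]-w[0]+w[2]-w[1])/2
    print("mod",w.mean(0),"len",np.linalg.norm(d),"wid",np.linalg.norm(e),"dir",np.degrees(np.arctan2(d[1],d[0])))
w=grab("wrist","w0")
```

```text
press 0.08490105460707321 [0.53464819 0.28921145] 
 [[ 0.1 -0.1]
 [ 0.  -2.6]
 [ 0.7 -1. ]
 [ 0.1  1.3]
 [ 0.4  1.4]
 [-0.  -0.1]
 [-1.7 -0.2]
 [ 0.3  1.2]]
tray0 [0.55669595 0.03014796]
lever [ 0.56644785 -0.08443782]
wing [0.65887991 0.24458545]
slot1 [0.51185804 0.026332  ]
slot2 [0.60153387 0.03396391]
wing ends [[0.69619062 0.24217031 0.17      ]
 [0.63289649 0.2434537  0.17      ]]
handle [[0.43543596 0.27119101 0.185     ]
 [0.34847321 0.260222   0.185     ]] lever end mid [[ 0.56479995 -0.10015953  0.046     ]
 [ 0.56406741 -0.07229423  0.046     ]] rim [[0.68375503 0.10589223 0.048     ]
 [0.4196709  0.08263147 0.048     ]]
mod [ 0.46683239 -0.245945  ] len 0.08949653723773252 wid 0.03758709243217562 dir -105.21217657149974
mod [ 0.46747877 -0.40788719] len 0.09218869786153006 wid 0.035037965360201255 dir -77.31650235059938
```

```bash
cat >> h.py <<'E'
TH=0.0849;T0=np.array([.5346,.2892])
def pw(x,y): # press -> world (m)
    return np.array([np.cos(TH)*x-np.sin(TH)*y,np.sin(TH)*x+np.cos(TH)*y])+T0
def wp(x,y):
    d=np.array([x,y])-T0;return np.array([np.cos(TH)*d[0]+np.sin(TH)*d[1],-np.sin(TH)*d[0]+np.cos(TH)*d[1]])
def Ry(deg):
    p=np.radians(deg);s,c=np.sin(p),np.cos(p);return np.array([[-s,c,0],[c,s,0],[0,0,-1.]])
def plan(*wps): # (x,y,z,yaw_deg): fractions, each from the previous one
    s=ctrl.observe();p=np.array(s["tcp_pos"],float);R=np.array(s["orientation"],float)
    print("now",p.round(4),"yaw",np.degrees(np.arctan2(R[1,1],R[0,1])).round(2),"F",np.round(s["contact_force"],2),"w",round(s["gripper_width"],3),"g",round(s["grip_force"],1),"t",round(s["time"],1))
    for x,y,z,a in wps:
        Rt=Ry(a);t=np.array([x,y,z]);v=cv2.Rodrigues(R.T@Rt)[0].ravel()/(2*np.pi)
        print("->",(R.T@(t-p)/.3).round(4).tolist(),v.round(4).tolist());p,R=t,Rt
E
python3 - <<'E'
from h import *
plan((.38,.2,.42,25),(.46,-.08,.42,0),(.467,-.246,.36,-15.2))
E
```

```text
now [0.2386 0.5776 0.4044] yaw 67.55 F [-0.58 -1.02  0.12] w 1.004 g 0.0 t 0.2
-> [-0.9162, -0.9834, -0.0514] [-0.0001, 0.0, 0.1182]
-> [-0.9586, -0.1528, 0.0] [0.0, 0.0, 0.0694]
-> [-0.5533, 0.0233, 0.2] [0.0, 0.0, 0.0422]
```

```bash
python3 -m inch '[[-0.916,-0.983,-0.05,0,0,0.118,0.65],[-0.916,-0.983,-0.05,0,0,0.118,0.65],[-0.916,-0.983,-0.05,0,0,0.118,0.65],[-0.916,-0.983,-0.05,0,0,0.118,0.65],[-0.916,-0.983,-0.05,0,0,0.118,0.65],[-0.916,-0.983,-0.05,0,0,0.118,0.65],[-0.916,-0.983,-0.05,0,0,0.118,0.65],[-0.916,-0.983,-0.05,0,0,0.118,0.65],[-0.916,-0.983,-0.05,0,0,0.118,0.65],[-0.916,-0.983,-0.05,0,0,0.118,0.65],[-0.916,-0.983,-0.05,0,0,0.118,0.65],[-0.916,-0.983,-0.05,0,0,0.118,0.65],[-0.916,-0.983,-0.05,0,0,0.118,0.65],[-0.916,-0.983,-0.05,0,0,0.118,0.65]]' 25
python3 -m inch '[[-0.958,-0.153,0,0,0,0.07,0.65],[-0.958,-0.153,0,0,0,0.07,0.65],[-0.958,-0.153,0,0,0,0.07,0.65],[-0.958,-0.153,0,0,0,0.07,0.65],[-0.958,-0.153,0,0,0,0.07,0.65],[-0.958,-0.153,0,0,0,0.07,0.65],[-0.958,-0.153,0,0,0,0.07,0.65],[-0.958,-0.153,0,0,0,0.07,0.65],[-0.958,-0.153,0,0,0,0.07,0.65],[-0.958,-0.153,0,0,0,0.07,0.65]]'
python3 -m inch '[[-0.553,0.023,0.2,0,0,0.042,0.65],[-0.553,0.023,0.2,0,0,0.042,0.65],[-0.553,0.023,0.2,0,0,0.042,0.65],[-0.553,0.023,0.2,0,0,0.042,0.65],[-0.553,0.023,0.2,0,0,0.042,0.65],[-0.553,0.023,0.2,0,0,0.042,0.65],[-0.553,0.023,0.2,0,0,0.042,0.65],[-0.553,0.023,0.2,0,0,0.042,0.65]]'
cat >> h.py <<'E'
def mods(f,z,near,off=None):
    """aluminium-topped blocks: bright, colourless blobs closed over fin gaps; returns rect centres in world at height z"""
    c=f["color"];hsv=cv2.cvtColor(c,cv2.COLOR_RGB2HSV)
    m=((hsv[...,1]<60)&(hsv[...,2]>90)).astype(np.uint8)*255
    m=cv2.morphologyEx(m,cv2.MORPH_CLOSE,np.ones((7,7)))
    for k in cv2.findContours(m,cv2.RETR_EXTERNAL,cv2.CHAIN_APPROX_NONE)[0]:
        if cv2.contourArea(k)<200: continue
        w=ray(f,cv2.convexHull(k).reshape(-1,2),z)[:,:2]
        (cx,cy),(a,b),_=r=cv2.minAreaRect((w*1000).astype(np.float32))
        if np.hypot(cx/1000-near[0],cy/1000-near[1])>.1: continue
        bx=cv2.boxPoints(r);e=max((bx[1]-bx[0],bx[2]-bx[1]),key=np.linalg.norm)
        print("blob",round(cx,1),round(cy,1),"size",round(a,1),round(b,1),"long axis deg",round(np.degrees(np.arctan2(e[1],e[0]))%180,1))
E
python3 - <<'E'
from h import *
f=grab("wrist","w1");mods(f,.032,(.467,-.246));plan((.467,-.246,.30,-15.2))
t=grab("top");mods(t,.032,(.467,-.246));mods(t,.032,(.467,-.408))
E
```

```text
time: 1.42
tcp_pos: [0.3797, 0.201, 0.4197]
orientation: [[-0.425, 0.905, -0.0], [0.905, 0.425, 0.0], [0.0, -0.0, -1.0]]
contact_force: [0.8, -0.1, -0.1]
gripper_width: 0.649
grip_force: 0.0
time: 2.25
tcp_pos: [0.4602, -0.0787, 0.4194]
orientation: [[0.002, 1.0, -0.001], [1.0, -0.002, 0.001], [0.001, -0.001, -1.0]]
contact_force: [-0.1, 1.2, -0.4]
gripper_width: 0.648
grip_force: 0.0
time: 2.92
tcp_pos: [0.467, -0.2435, 0.3601]
orientation: [[0.261, 0.965, -0.0], [0.965, -0.261, 0.0], [0.0, -0.0, -1.0]]
contact_force: [-0.1, 0.3, 0.6]
gripper_width: 0.649
grip_force: 0.0
blob 541.1 -299.1 size 15.8 33.9 long axis deg 117.4
blob 473.4 -220.2 size 39.9 35.3 long axis deg 73.6
now [ 0.4671 -0.2436  0.3603] yaw -15.12 F [-0.55  0.03 -0.04] w 0.65 g 0.0 t 3.0
-> [-0.0079, 0.0019, 0.2009] [0.0001, -0.0, 0.0002]
blob 543.2 -252.9 size 47.4 101.2 long axis deg 147.0
blob 403.3 -463.7 size 48.4 99.1 long axis deg 150.7
```

View pics/w1.png

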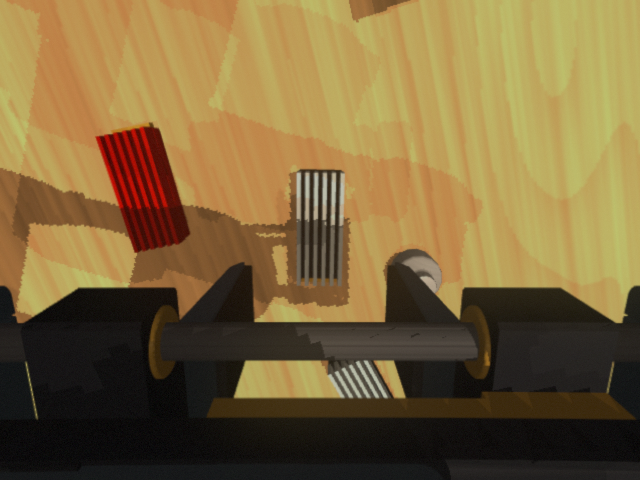

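Wrist view: the aluminium module is at (320,226), upright and midway between the fingers. Red is at (143,188) and the weight at (418,268), clear of the fingers.

Run:
```python
from h import *
f=grab("wrist")
print(ray(f,[(296,170),(344,170),(342,282),(297,281),(320,226),(418,258)],.032))
plan((.467,-.246,.205,-15.2))
```

```text
[[ 0.4619077  -0.19491854  0.032     ]
 [ 0.49659926 -0.20430877  0.032     ]
 [ 0.47310986 -0.29027457  0.032     ]
 [ 0.43837928 -0.27998397  0.032     ]
 [ 0.46805657 -0.24106669  0.032     ]
 [ 0.53616663 -0.28640257  0.032     ]]
now [ 0.467  -0.244   0.3603] yaw -15.14 F [ 0.39 -0.15  0.66] w 0.648 g 0.0 t 3.1
-> [-0.0062, 0.0014, 0.5177] [0.0001, 0.0, 0.0002]
```

```bash
python3 -m inch '[[0,0,0.12,0,0,0,0.65],[0,0,0.24,0,0,0,0.65],[0,0,0.36,0,0,0,0.65],[0,0,0.46,0,0,0,0.65],[0,0,0.53,0,0,0,0.65],[0,0,0.53,0,0,0,0.65],[0,0,0.53,0,0,0,0.65],[0,0,0.53,0,0,0,0.2],[0,0,0.53,0,0,0,0.2],[0,0,0.53,0,0,0,0.2],[0,0,0.53,0,0,0,0.2],[0,0,0.53,0,0,0,0.2],[0,0,0.53,0,0,0,0.2],[0,0,0.45,0,0,0,0.2],[0,0,0.3,0,0,0,0.2],[0,0,0.13,0,0,0,0.2],[0,0,0.13,0,0,0,0.2],[0,0,0.13,0,0,0,0.2]]' 25
python3 - <<'E'
from h import *
a=pw(-.06,-.26);plan((*a,.32,4.86),(*a,.242,4.86))
E
```

```text
time: 4.57
tcp_pos: [0.4674, -0.2459, 0.3247]
orientation: [[0.263, 0.965, 0.006], [0.965, -0.263, -0.004], [-0.002, 0.006, -1.0]]
contact_force: [0.6, 0.2, -3.5]
gripper_width: 0.394
grip_force: 25.0
now [ 0.4674 -0.2459  0.3247] yaw -15.25 F [ 0.62  0.25 -3.48] w 0.394 g 25.0 t 4.6
-> [0.8973, -0.1428, 0.0128] [0.0009, 0.0005, -0.0559]
-> [0.0, 0.0, 0.26] [0.0, 0.0, 0.0]
```

```bash
python3 -m inch '[[0.12,-0.02,0,0,0,-0.01,0.2],[0.24,-0.04,0,0,0,-0.02,0.2],[0.36,-0.06,0,0,0,-0.03,0.2],[0.48,-0.08,0,0,0,-0.04,0.2],[0.6,-0.1,0,0,0,-0.05,0.2],[0.72,-0.12,0,0,0,-0.056,0.2],[0.84,-0.14,0,0,0,-0.056,0.2],[0.897,-0.143,0.01,0,0,-0.056,0.2],[0.897,-0.143,0.01,0,0,-0.056,0.2],[0.897,-0.143,0.01,0,0,-0.056,0.2],[0.897,-0.143,0.01,0,0,-0.056,0.2]]'
python3 - <<'E'
from h import *
f=grab("wrist","w2");a=pw(-.06,-.26);plan((*a,.242,4.86))
print(proj(f,[(*pw(sx*.128,-.26+sy*.0605),.048) for sx in(-1,1) for sy in(-1,1)]).round())
E
```

```text
time: 5.48
tcp_pos: [0.4958, 0.025, 0.3171]
orientation: [[-0.086, 0.996, -0.001], [0.996, 0.086, -0.0], [0.0, -0.001, -1.0]]
contact_force: [0.7, 0.5, -3.8]
gripper_width: 0.393
grip_force: 25.0
now [0.4959 0.0247 0.3173] yaw 4.88 F [-0.44  0.51 -1.8 ] w 0.395 g 25.0 t 5.5
-> [0.0009, 0.0035, 0.2509] [-0.0001, 0.0, 0.0]
[[221. 337.]
 [208. 154.]
 [603. 339.]
 [640. 153.]]
```

View pics/w2.png

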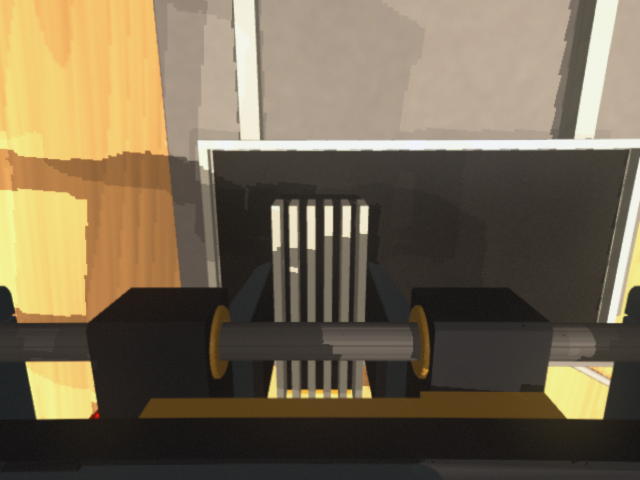

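The held module is square between the fingers, with its far end at (320,203). The tray's inner corner at (215,150) is within 3 mm of the prediction, so I'll lower it.

```bash
python3 -m inch '[[0,0.003,0.08,0,0,0,0.2],[0,0.003,0.15,0,0,0,0.2],[0,0.003,0.2,0,0,0,0.2],[0,0.003,0.23,0,0,0,0.2],[0,0.003,0.248,0,0,0,0.2],[0,0.003,0.25,0,0,0,0.2],[0,0.003,0.25,0,0,0,0.2],[0,0.003,0.25,0,0,0,0.62],[0,0.003,0.25,0,0,0,0.62],[0,0.003,0.25,0,0,0,0.62],[0,0.003,0.25,0,0,0,0.62],[0,0.003,0.2,0,0,0,0.62],[0,0.003,0.1,0,0,0,0.62],[0,0.003,0,0,0,0,0.62],[0,0.003,-0.1,0,0,0,0.62],[0,0.003,-0.1,0,0,0,0.62]]'
python3 - <<'E'
from h import *
t=grab("top");b=t["color"].copy()[:,:,::-1]
cv2.imwrite("pics/t2.png",cv2.resize(b[150:350,240:560],None,fx=2.4,fy=2.4,interpolation=cv2.INTER_CUBIC))
plan((.51,-.2,.35,8),(.4675,-.408,.35,12.7))
E
```

```text
time: 6.87
tcp_pos: [0.4981, 0.0255, 0.3528]
orientation: [[-0.086, 0.996, 0.008], [0.996, 0.086, -0.001], [-0.001, 0.007, -1.0]]
contact_force: [1.5, -0.0, 1.3]
gripper_width: 0.621
grip_force: 0.0
now [0.4977 0.0255 0.3505] yaw 4.92 F [-0.05 -1.24 -1.41] w 0.617 g 0.0 t 6.9
-> [-0.7523, -0.0235, 0.0023] [0.0009, 0.0002, -0.0086]
-> [-0.6669, -0.2368, 0.0] [0.0, 0.0, -0.0131]
```

View pics/t2.png

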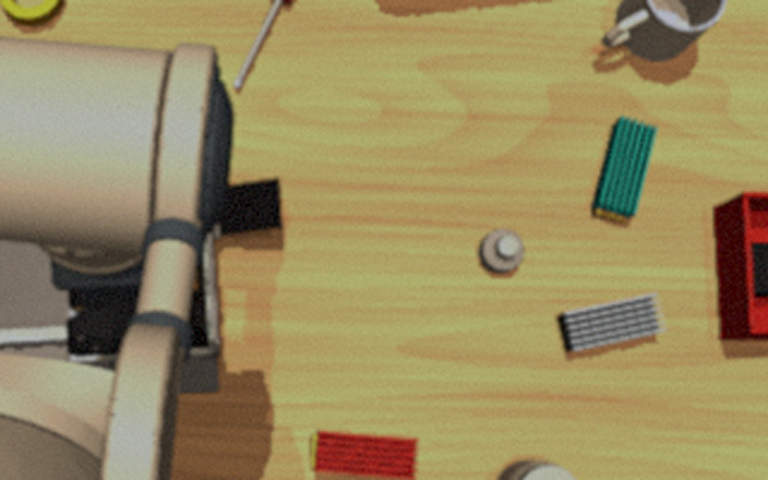

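The second module is at (611,323) in the crop, i.e. (494,285) in the frame, so it has not moved. The weight, red and turquoise blocks also stand where they were. Next I go above it.

```bash
python3 -m inch '[[-0.752,-0.024,0,0,0,-0.009,0.65],[-0.752,-0.024,0,0,0,-0.009,0.65],[-0.752,-0.024,0,0,0,-0.009,0.65],[-0.752,-0.024,0,0,0,-0.009,0.65],[-0.752,-0.024,0,0,0,-0.009,0.65],[-0.752,-0.024,0,0,0,-0.009,0.65],[-0.752,-0.024,0,0,0,-0.009,0.65],[-0.752,-0.024,0,0,0,-0.009,0.65]]'
python3 -m inch '[[-0.667,-0.237,0,0,0,-0.013,0.65],[-0.667,-0.237,0,0,0,-0.013,0.65],[-0.667,-0.237,0,0,0,-0.013,0.65],[-0.667,-0.237,0,0,0,-0.013,0.65],[-0.667,-0.237,0,0,0,-0.013,0.65],[-0.667,-0.237,0,0,0,-0.013,0.65],[-0.667,-0.237,0,0,0,-0.013,0.65],[-0.667,-0.237,0,0,0,-0.013,0.65]]'
python3 - <<'E'
from h import *
f=grab("wrist","w3");plan((.4675,-.408,.201,12.7))
p=np.radians(102.7);u=np.array([np.cos(p),np.sin(p)]);v=np.array([-u[1],u[0]])
print(proj(f,[(*(np.array([.4675,-.408])+a*.045*u+b*.018*v),.032) for a,b in((1,1),(1,-1),(-1,-1),(-1,1))]).round())
E
```

```text
time: 7.58
tcp_pos: [0.5088, -0.2007, 0.3468]
orientation: [[-0.14, 0.99, -0.001], [0.99, 0.14, 0.001], [0.001, -0.001, -1.0]]
contact_force: [-1.0, 1.1, 0.5]
gripper_width: 0.654
grip_force: 0.0
time: 8.25
tcp_pos: [0.4673, -0.4068, 0.3471]
orientation: [[-0.222, 0.975, -0.001], [0.975, 0.222, 0.001], [0.002, -0.001, -1.0]]
contact_force: [-0.4, 0.3, 0.3]
gripper_width: 0.647
grip_force: 0.0
now [ 0.4676 -0.4063  0.3473] yaw 12.9 F [ 0.93  0.64 -0.27] w 0.651 g 0.0 t 8.3
-> [-0.0061, -0.0012, 0.4876] [-0.0001, -0.0002, 0.0006]
[[295. 175.]
 [345. 175.]
 [343. 292.]
 [296. 292.]]
```

View pics/w3.png

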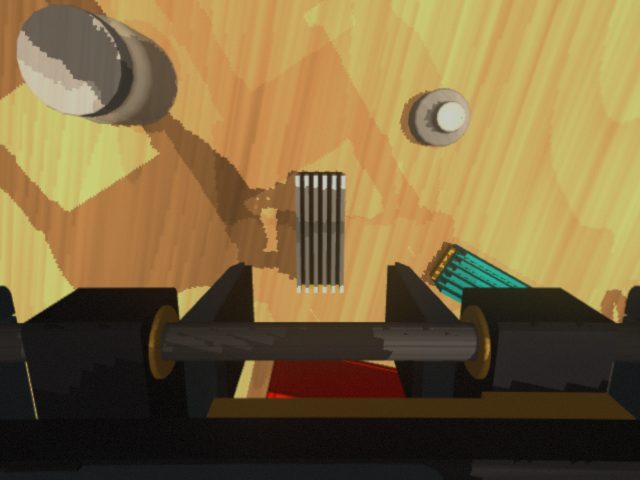

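The module's corners (295,172) to (345,292) match the prediction. It is centred between the fingers, with jar, weight and turquoise clear. Grasping now.

```bash
python3 -m inch '[[-0.005,0,0.12,0,0,0,0.65],[-0.005,0,0.24,0,0,0,0.65],[-0.005,0,0.36,0,0,0,0.65],[-0.005,0,0.44,0,0,0,0.65],[-0.005,0,0.487,0,0,0,0.65],[-0.005,0,0.487,0,0,0,0.65],[-0.005,0,0.487,0,0,0,0.65],[-0.005,0,0.487,0,0,0,0.2],[-0.005,0,0.487,0,0,0,0.2],[-0.005,0,0.487,0,0,0,0.2],[-0.005,0,0.487,0,0,0,0.2],[-0.005,0,0.487,0,0,0,0.2],[-0.005,0,0.487,0,0,0,0.2],[-0.005,0,0.4,0,0,0,0.2],[-0.005,0,0.25,0,0,0,0.2],[-0.005,0,0.1,0,0,0,0.2],[-0.005,0,0.1,0,0,0,0.2],[-0.005,0,0.1,0,0,0,0.2]]' 25
python3 - <<'E'
from h import *
a=pw(.05,-.26);plan((.54,-.2,.317,8),(*a,.317,4.86),(*a,.242,4.86))
E
```

```text
time: 9.8
tcp_pos: [0.4679, -0.4101, 0.321]
orientation: [[-0.222, 0.975, 0.004], [0.975, 0.222, -0.004], [-0.005, 0.003, -1.0]]
contact_force: [0.9, -0.4, -4.3]
gripper_width: 0.392
grip_force: 25.0
now [ 0.4679 -0.4101  0.321 ] yaw 12.83 F [ 0.89 -0.35 -4.28] w 0.392 g 25.0 t 9.8
-> [0.6295, 0.3896, 0.0112] [0.0005, 0.0008, 0.0134]
-> [0.7428, 0.3281, 0.0] [0.0, 0.0, 0.0087]
-> [0.0, 0.0, 0.25] [0.0, 0.0, 0.0]
```

```bash
python3 -m inch '[[0.1,0.06,0,0,0,0.002,0.2],[0.21,0.13,0,0,0,0.004,0.2],[0.31,0.19,0,0,0,0.007,0.2],[0.42,0.26,0,0,0,0.009,0.2],[0.52,0.32,0,0,0,0.011,0.2],[0.63,0.39,0.01,0,0,0.013,0.2],[0.63,0.39,0.01,0,0,0.013,0.2],[0.63,0.39,0.01,0,0,0.013,0.2]]'
python3 -m inch '[[0.11,0.05,0,0,0,0.001,0.2],[0.22,0.1,0,0,0,0.003,0.2],[0.33,0.15,0,0,0,0.004,0.2],[0.44,0.2,0,0,0,0.006,0.2],[0.55,0.25,0,0,0,0.008,0.2],[0.66,0.3,0,0,0,0.009,0.2],[0.743,0.328,0,0,0,0.009,0.2],[0.743,0.328,0,0,0,0.009,0.2],[0.743,0.328,0,0,0,0.009,0.2],[0.743,0.328,0,0,0,0.009,0.2]]'
python3 - <<'E'
from h import *
f=grab("wrist","w4");a=pw(.05,-.26);plan((*a,.242,4.86))
E
```

```text
time: 10.47
tcp_pos: [0.5396, -0.1971, 0.3129]
orientation: [[-0.145, 0.989, -0.003], [0.989, 0.145, 0.001], [0.002, -0.002, -1.0]]
contact_force: [0.4, -0.9, -3.6]
gripper_width: 0.391
grip_force: 25.0
time: 11.3
tcp_pos: [0.6052, 0.0343, 0.3137]
orientation: [[-0.085, 0.996, -0.002], [0.996, 0.085, -0.0], [-0.0, -0.002, -1.0]]
contact_force: [-0.5, 0.4, -2.6]
gripper_width: 0.391
grip_force: 25.0
now [0.6052 0.034  0.314 ] yaw 4.85 F [-0.34 -0.35 -3.09] w 0.39 g 25.0 t 11.3
-> [0.001, 0.0047, 0.24] [-0.0002, 0.0, -0.0]
```

View pics/w4.png

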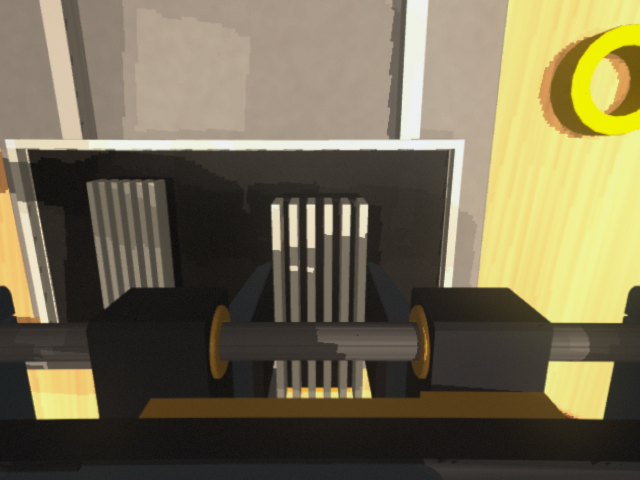

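The first module lies flat at (130,245) in the tray. The second is held square at (320,300) over clear floor, so I'll lower it, let go and rise.

```bash
python3 -m inch '[[0,0.004,0.08,0,0,0,0.2],[0,0.004,0.15,0,0,0,0.2],[0,0.004,0.2,0,0,0,0.2],[0,0.004,0.22,0,0,0,0.2],[0,0.004,0.24,0,0,0,0.2],[0,0.004,0.24,0,0,0,0.2],[0,0.004,0.24,0,0,0,0.2],[0,0.004,0.24,0,0,0,0.62],[0,0.004,0.24,0,0,0,0.62],[0,0.004,0.24,0,0,0,0.62],[0,0.004,0.24,0,0,0,0.62],[0,0.004,0.2,0,0,0,0.62],[0,0.004,0.1,0,0,0,0.62],[0,0.004,0,0,0,0,0.62],[0,0.004,-0.1,0,0,0,0.62],[0,0.004,-0.2,0,0,0,0.62],[0,0.004,-0.2,0,0,0,0.62]]'
python3 - <<'E'
from h import *
a=pw(0,-.36);plan((*a,.40,4.86))
E
```

```text
time: 12.77
tcp_pos: [0.6076, 0.0355, 0.3816]
orientation: [[-0.086, 0.996, 0.009], [0.996, 0.086, -0.0], [-0.001, 0.009, -1.0]]
contact_force: [1.2, -0.4, 0.5]
gripper_width: 0.618
grip_force: 0.0
now [0.6076 0.0355 0.3816] yaw 4.92 F [ 1.23 -0.37  0.49] w 0.618 g 0.0 t 12.8
-> [-0.3366, -0.1707, -0.0625] [0.0014, 0.0002, 0.0002]
```

```bash
cat >> h.py <<'E'
def Rt(yaw,tilt): return Ry(yaw)@cv2.Rodrigues(np.array([0,np.radians(tilt),0]))[0]
def planp(*wps): # press-frame TCP (x,y,z), yaw offset deg from press x, tilt deg about tool y
    s=ctrl.observe();p=np.array(s["tcp_pos"],float);R=np.array(s["orientation"],float)
    print("now press",wp(*p[:2]).round(4),p[2].round(4),"F",np.round(s["contact_force"],2),"w",round(s["gripper_width"],3),"t",round(s["time"],2),"q",np.round(s["qpos"],2))
    for x,y,z,a,b in wps:
        R2=Rt(4.86+a,b);t=np.array([*pw(x,y),z]);v=cv2.Rodrigues(R.T@R2)[0].ravel()/(2*np.pi)
        print("->",(R.T@(t-p)/.3).round(4).tolist(),v.round(4).tolist());p,R=t,R2
def dz(R): pass
E
python3 -m inch '[[-0.33,-0.17,-0.05,0,0,0,0],[-0.33,-0.17,-0.05,0,0,0,0],[-0.33,-0.17,-0.05,0,0,0,0],[-0.33,-0.17,-0.05,0,0,0,0],[-0.33,-0.17,-0.05,0,0,0,0],[-0.33,-0.17,-0.05,0,0,0,0]]'
python3 - <<'E'
from h import *
t=grab("wrist","w5")
planp((0,-.4426,.33,0,30),(0,-.4426,.228,0,30))
E
```

```text
time: 13.27
tcp_pos: [0.5643, -0.0674, 0.3903]
orientation: [[-0.085, 0.996, 0.001], [0.996, 0.085, 0.0], [0.0, 0.001, -1.0]]
contact_force: [0.3, -0.1, -0.3]
gripper_width: 0.21
grip_force: 0.0
now press [-0.0005 -0.3574] 0.39 F [-0.28  0.02  1.1 ] w 0.166 t 13.32 q [-0.22  0.43  1.51  0.    1.21 -0.31]
-> [-0.2839, 0.0011, 0.2] [0.0, 0.0833, 0.0002]
-> [-0.17, 0.0, 0.2944] [0.0, 0.0, 0.0]
```

View pics/w5.png

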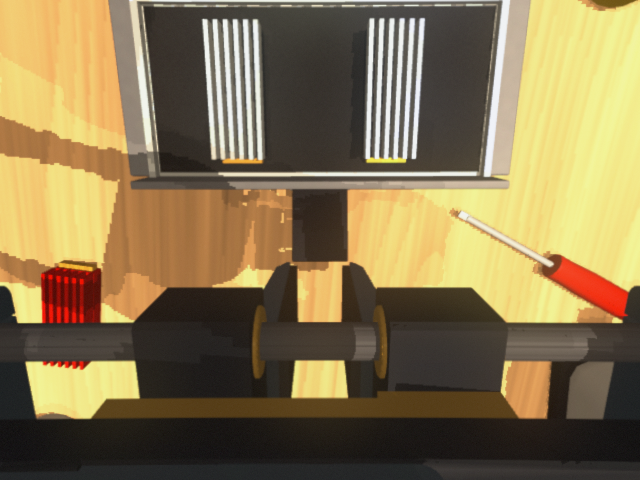

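Both modules lie flat in the tray, at (233,90) and (393,90). The lever (320,225) is straight ahead of the fingers, and the screwdriver (540,255) is to the right, low down. Next I tilt 30° and come down over the lever.

```bash
python3 -m inch '[[-0.284,0,0.2,0,0.0833,0,0],[-0.284,0,0.2,0,0.0833,0,0],[-0.284,0,0.2,0,0.0833,0,0],[-0.284,0,0.2,0,0.0833,0,0],[-0.284,0,0.2,0,0.0833,0,0],[-0.284,0,0.2,0,0.0833,0,0],[-0.284,0,0.2,0,0.0833,0,0],[-0.284,0,0.2,0,0.0833,0,0]]'
python3 -m inch '[[-0.05,0,0.086,0,0,0,0],[-0.1,0,0.173,0,0,0,0],[-0.14,0,0.242,0,0,0,0],[-0.16,0,0.277,0,0,0,0],[-0.17,0,0.294,0,0,0,0],[-0.17,0,0.294,0,0,0,0],[-0.17,0,0.294,0,0,0,0]]'
python3 - <<'E'
from h import *
f=grab("scene");b=f["color"][:,:,::-1]
cv2.imwrite("pics/s6.png",cv2.resize(b[180:340,240:480],None,fx=3,fy=3,interpolation=cv2.INTER_CUBIC))
planp((0,-.4426,.218,0,30))
E
```

```text
time: 13.98
tcp_pos: [0.5718, -0.1512, 0.3303]
orientation: [[-0.076, 0.996, -0.043], [0.865, 0.087, 0.495], [0.497, 0.0, -0.868]]
contact_force: [-0.4, 0.5, -0.2]
gripper_width: 0.002
grip_force: 0.0
time: 14.57
tcp_pos: [0.572, -0.1524, 0.2289]
orientation: [[-0.075, 0.996, -0.042], [0.863, 0.086, 0.497], [0.499, 0.001, -0.867]]
contact_force: [0.5, -0.4, 0.1]
gripper_width: 0.005
grip_force: 0.0
now press [-1.000e-04 -4.433e-01] 0.2292 F [0.94 0.09 0.33] w -0.0 t 14.62 q [-0.48  0.73  1.52  0.47  1.23 -0.8 ]
-> [-0.0166, 0.0004, 0.0335] [0.0001, 0.0002, 0.0003]
```

View pics/s6.png

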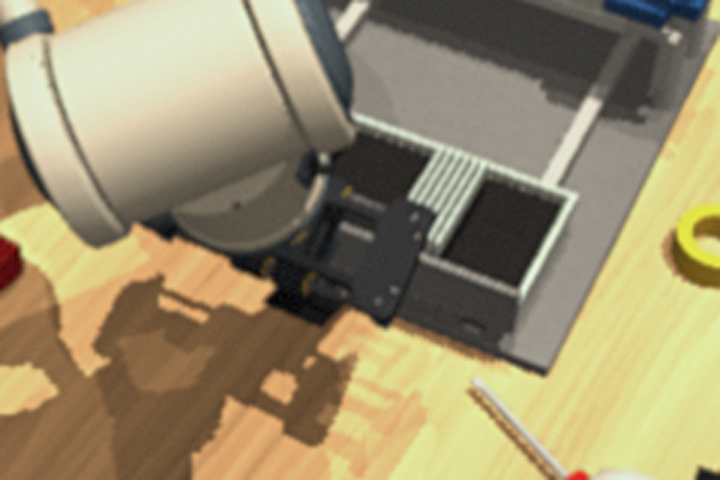

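The tilted, shut fingers hang just in front of the panel over the lever (310,300), nothing touched. Now I press down in small steps, watching the force.

```bash
python3 -m inch '[[-0.008,0,0.014,0,0,0,0],[-0.017,0,0.029,0,0,0,0],[-0.025,0,0.043,0,0,0,0],[-0.025,0,0.043,0,0,0,0]]'; python3 -m inch '[[-0.008,0,0.014,0,0,0,0],[-0.008,0,0.014,0,0,0,0]]';python3 -m inch '[[-0.008,0,0.014,0,0,0,0],[-0.008,0,0.014,0,0,0,0]]'
```

```text
time: 14.95
tcp_pos: [0.5716, -0.1527, 0.2123]
orientation: [[-0.074, 0.996, -0.043], [0.863, 0.085, 0.498], [0.5, -0.0, -0.866]]
contact_force: [1.6, 0.1, 3.2]
gripper_width: 0.004
grip_force: 1.5
time: 15.12
tcp_pos: [0.5717, -0.1528, 0.2077]
orientation: [[-0.074, 0.996, -0.043], [0.863, 0.085, 0.498], [0.5, 0.0, -0.866]]
contact_force: [1.4, -2.3, 4.0]
gripper_width: 0.006
grip_force: 2.1
time: 15.28
tcp_pos: [0.5717, -0.1528, 0.203]
orientation: [[-0.074, 0.996, -0.042], [0.863, 0.085, 0.498], [0.5, 0.0, -0.866]]
contact_force: [1.8, -2.0, 5.3]
gripper_width: 0.002
grip_force: 2.6
```

```bash
python3 -m inch '[[-0.006,0,0.01,0,0,0,0],[-0.006,0,0.01,0,0,0,0]]'; python3 -m inch '[[-0.005,0,0.0085,0,0,0,0],[-0.005,0,0.0085,0,0,0,0]]'
```

```text
time: 15.45
tcp_pos: [0.5717, -0.1528, 0.1998]
orientation: [[-0.074, 0.996, -0.042], [0.863, 0.085, 0.498], [0.5, 0.0, -0.866]]
contact_force: [1.1, -2.5, 6.0]
gripper_width: 0.008
grip_force: 2.9
time: 15.62
tcp_pos: [0.5718, -0.1526, 0.198]
orientation: [[-0.074, 0.996, -0.042], [0.862, 0.085, 0.499], [0.501, 0.001, -0.866]]
contact_force: [-2.2, -2.9, 25.2]
gripper_width: 0.003
grip_force: 12.4
```

The lever has bottomed (25 N). Now I push the tray along +y.

```bash
python3 -m inch '[[0.015,0,0.006,0,0,0,0],[0.029,0,0.014,0,0,0,0],[0.044,0,0.023,0,0,0,0],[0.058,0,0.031,0,0,0,0],[0.073,0,0.039,0,0,0,0],[0.087,0,0.048,0,0,0,0],[0.1,0,0.055,0,0,0,0],[0.1,0,0.055,0,0,0,0]]'
python3 - <<'E'
from h import *
planp((0,-.4,.2174,0,30))
f=grab("top");print(ray(f,[(333,236)],.05))
b=f["color"][:,:,::-1];cv2.imwrite("pics/t7.png",cv2.resize(b[150:350,130:400],None,fx=2.9,fy=2.9,interpolation=cv2.INTER_CUBIC))
E
```

```text
time: 16.28
tcp_pos: [0.5687, -0.1177, 0.1986]
orientation: [[-0.075, 0.996, -0.042], [0.862, 0.086, 0.499], [0.501, 0.001, -0.866]]
contact_force: [0.6, 3.0, 15.1]
gripper_width: 0.008
grip_force: 7.0
now press [-0.0005 -0.4083] 0.1986 F [ 0.58  2.97 15.09] w 0.008 t 16.28 q [-0.43  0.76  1.58  0.5   1.14 -0.81]
-> [0.0554, 0.0018, -0.0404] [-0.0, -0.0001, 0.0002]
[[ 0.56342313 -0.04805171  0.05      ]]
```

View pics/t7.png

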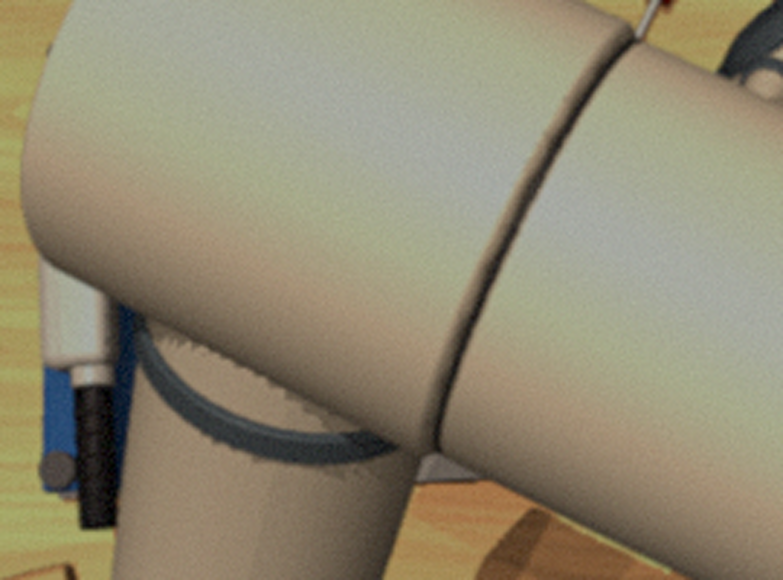

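The arm hides the tray in this view, showing only the wrench at (90,400). The low force after 30 mm of push shows the tray is free and sliding. I raise the tips to mid-panel and push on.

```bash
python3 -m inch '[[0.016,0,-0.027,0,0,0,0],[0.032,0,-0.055,0,0,0,0],[0.07,0,-0.033,0,0,0,0],[0.12,0,-0.004,0,0,0,0],[0.18,0,0.03,0,0,0,0],[0.24,0,0.065,0,0,0,0],[0.3,0,0.1,0,0,0,0],[0.36,0,0.134,0,0,0,0],[0.42,0,0.169,0,0,0,0],[0.48,0,0.204,0,0,0,0],[0.54,0,0.238,0,0,0,0],[0.6,0,0.273,0,0,0,0],[0.638,0,0.295,0,0,0,0],[0.638,0,0.295,0,0,0,0],[0.638,0,0.295,0,0,0,0]]'
python3 - <<'E'
from h import *
planp((0,-.1774,.2174,0,30))
f=grab("top");g=grab("scene","s8")
b=g["color"][:,:,::-1];cv2.imwrite("pics/s8.png",cv2.resize(b[90:300,270:500],None,fx=2.8,fy=2.8,interpolation=cv2.INTER_CUBIC))
E
```

```text
time: 17.58
tcp_pos: [0.5503, 0.0913, 0.2165]
orientation: [[-0.075, 0.996, -0.044], [0.863, 0.087, 0.498], [0.5, -0.0, -0.866]]
contact_force: [0.1, -0.5, -0.6]
gripper_width: 0.006
grip_force: 0.0
now press [-0.0012 -0.1985] 0.2165 F [ 0.11 -0.53 -0.58] w 0.006 t 17.58 q [-0.09  0.69  1.7   0.64  0.96 -0.61]
-> [0.0624, 0.0041, 0.0326] [-0.0003, 0.0, 0.0003]
```

View pics/s8.png

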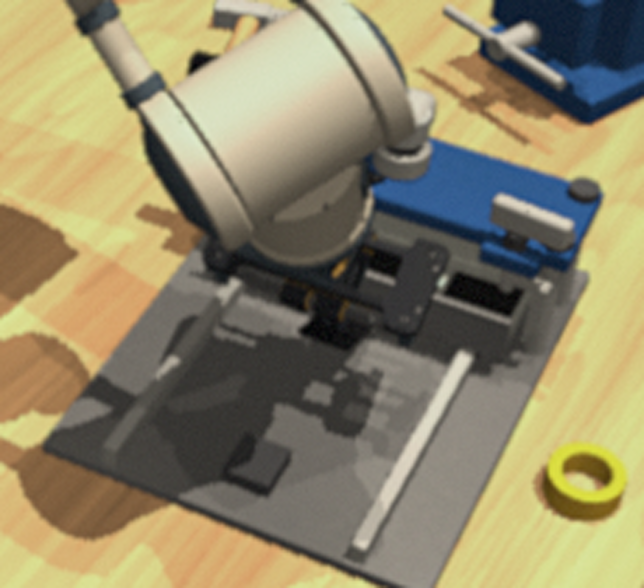

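The tray is nearly in, with its front panel at (470,330) and the lever folded under the fingers at (335,330). The wing (532,222) is still open. Now the last 21 mm, gently.

```bash
python3 -m inch '[[0.02,0,0.011,0,0,0,0],[0.04,0,0.023,0,0,0,0],[0.053,0,0.031,0,0,0,0],[0.061,0,0.035,0,0,0,0],[0.066,0,0.038,0,0,0,0],[0.066,0,0.038,0,0,0,0]]'; python3 -m inch '[[0.006,0,0.0033,0,0,0,0],[0.009,0,0.005,0,0,0,0],[0.009,0,0.005,0,0,0,0]]'
```

```text
time: 18.18
tcp_pos: [0.5487, 0.1137, 0.2165]
orientation: [[-0.074, 0.996, -0.043], [0.863, 0.086, 0.498], [0.5, -0.0, -0.866]]
contact_force: [-0.1, -0.2, -0.5]
gripper_width: 0.004
grip_force: 0.2
time: 18.43
tcp_pos: [0.5486, 0.1157, 0.2166]
orientation: [[-0.075, 0.996, -0.042], [0.864, 0.086, 0.496], [0.498, 0.001, -0.867]]
contact_force: [-0.6, -16.0, 4.6]
gripper_width: 0.004
grip_force: 7.9
```

The tray is home, with firm contact at 16 N where expected (y −0.068). I hold briefly, back off and rise.

```bash
python3 -m inch '[[0,0,0,0,0,0,0],[0,0,0,0,0,0,0],[0,0,0,0,0,0,0],[-0.06,0,-0.035,0,0,0,0],[-0.12,0,-0.07,0,0,0,0],[-0.17,0,-0.1,0,0,0,0],[-0.12,0,-0.19,0,0,0,0],[-0.06,0,-0.29,0,0,0,0],[0,0,-0.39,0,0,0,0],[0.08,0,-0.53,0,0,0,0.45],[0.08,0,-0.53,0,0,0,0.45],[0.08,0,-0.53,0,0,0,0.45]]' 12
python3 - <<'E'
from h import *
f=grab("top")
b=f["color"][:,:,::-1];cv2.imwrite("pics/t9.png",cv2.resize(b[150:350,130:400],None,fx=2.9,fy=2.9,interpolation=cv2.INTER_CUBIC))
print(proj(f,[(*pw(.12,-.055),.17),(*pw(.162,-.055),.17),(*pw(.096,-.055),.17)]).round(1))
c=pw(.12,-.055)
plan((*pw(.06,-.14),.42,50),(*c,.40,89),(*c,.339,89))
E
```

```text
time: 19.43
tcp_pos: [0.5538, 0.0581, 0.3691]
orientation: [[-0.077, 0.996, -0.039], [0.863, 0.086, 0.498], [0.499, 0.005, -0.867]]
contact_force: [0.8, 0.5, -0.1]
gripper_width: 0.192
grip_force: 0.0
[[188.7 174.1]
 [189.  154.6]
 [188.6 185.4]]
now [0.5534 0.0581 0.3671] yaw 4.92 F [-0.91 -0.09 -0.31] w 0.235 g 0.0 t 19.5
-> [0.3528, 0.2035, 0.0005] [0.033, -0.0787, -0.1222]
-> [0.0581, 0.3419, 0.0667] [0.0, 0.0, -0.1083]
-> [0.0, 0.0, 0.2033] [0.0, 0.0, 0.0]
```

View pics/t9.png

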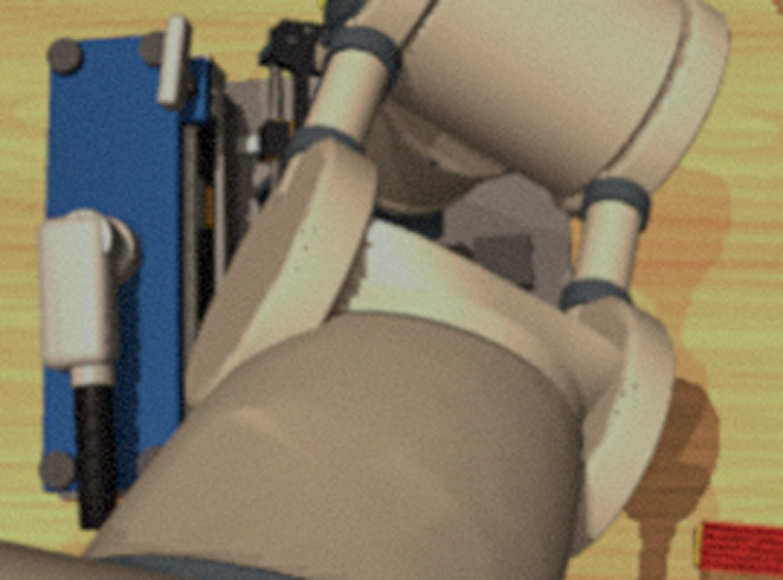

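The wing runs from (177,18) to (170,105) in the crop, about 0.08 rad past open and matching the prediction within 2 px. The wrench handle is at (95,450). That was my last picture, so from here I use numbers only. I go above the wing to grip it on its axis.

```bash
python3 -m inch '[[0.353,0.203,0,0.033,-0.079,-0.122,0.45],[0.353,0.203,0,0.033,-0.079,-0.122,0.45],[0.353,0.203,0,0.033,-0.079,-0.122,0.45],[0.353,0.203,0,0.033,-0.079,-0.122,0.45],[0.353,0.203,0,0.033,-0.079,-0.122,0.45],[0.353,0.203,0,0.033,-0.079,-0.122,0.45],[0.353,0.203,0,0.033,-0.079,-0.122,0.45],[0.353,0.203,0,0.033,-0.079,-0.122,0.45],[0.353,0.203,0,0.033,-0.079,-0.122,0.45],[0.353,0.203,0,0.033,-0.079,-0.122,0.45],[0.353,0.203,0,0.033,-0.079,-0.122,0.45]]'
python3 -m inch '[[0.058,0.342,0.06,0,0,-0.108,0.45],[0.058,0.342,0.06,0,0,-0.108,0.45],[0.058,0.342,0.06,0,0,-0.108,0.45],[0.058,0.342,0.06,0,0,-0.108,0.45],[0.058,0.342,0.06,0,0,-0.108,0.45],[0.058,0.342,0.06,0,0,-0.108,0.45],[0.058,0.342,0.06,0,0,-0.108,0.45],[0.058,0.342,0.06,0,0,-0.108,0.45],[0.058,0.342,0.06,0,0,-0.108,0.45]]'
python3 - <<'E'
from h import *
c=pw(.12,-.055);plan((*c,.339,89.5))
E
```

```text
time: 20.4
tcp_pos: [0.6062, 0.1546, 0.4181]
orientation: [[-0.764, 0.646, -0.004], [0.646, 0.764, 0.0], [0.003, -0.003, -1.0]]
contact_force: [0.2, 0.3, -0.2]
gripper_width: 0.451
grip_force: 0.0
time: 21.15
tcp_pos: [0.6591, 0.244, 0.4008]
orientation: [[-1.0, 0.025, -0.002], [0.025, 1.0, -0.001], [0.002, -0.001, -1.0]]
contact_force: [-1.0, 0.5, -0.7]
gripper_width: 0.451
grip_force: 0.0
now [0.6591 0.244  0.4008] yaw 88.59 F [-1.01  0.49 -0.65] w 0.451 g 0.0 t 21.1
-> [0.0004, 0.002, 0.2059] [-0.0001, -0.0003, -0.0025]
```

```bash
python3 -m inch '[[0,0.002,0.07,0,0,-0.0025,0.45],[0,0.002,0.14,0,0,-0.0025,0.45],[0,0.002,0.19,0,0,-0.0025,0.45],[0,0.002,0.206,0,0,-0.0025,0.45],[0,0.002,0.206,0,0,-0.0025,0.45],[0,0.002,0.206,0,0,-0.0025,0.05],[0,0.002,0.206,0,0,-0.0025,0.05],[0,0.002,0.206,0,0,-0.0025,0.05],[0,0.002,0.206,0,0,-0.0025,0.05],[0,0.002,0.206,0,0,-0.0025,0.05],[0,0.002,0.206,0,0,-0.0025,0.05],[0,0.002,0.206,0,0,-0.0025,0.05]]' 12
```

```text
time: 22.15
tcp_pos: [0.659, 0.2471, 0.3404]
orientation: [[-1.0, 0.005, 0.001], [0.005, 1.0, 0.004], [-0.001, 0.004, -1.0]]
contact_force: [-0.7, 20.2, -0.5]
gripper_width: 0.153
grip_force: 12.0
```

```bash
python3 -m inch '[[0,0.009,0,0,0,0,0.05],[0,0.009,0,0,0,0,0.05],[0,0.009,0,0,0,0,0.05]]'; python3 -m inch '[[0,0,0,0,0,0.014,0.05],[0,0,0,0,0,0.028,0.05],[0,0,0,0,0,0.042,0.05],[0,0,0,0,0,0.056,0.05],[0,0,0,0,0,0.056,0.05]]'
python3 - <<'E'
from h import *
s=ctrl.observe();print(s["ft_torque"])
E
```

```text
time: 22.4
tcp_pos: [0.6591, 0.248, 0.3403]
orientation: [[-1.0, 0.005, 0.0], [0.005, 1.0, -0.0], [-0.0, -0.0, -1.0]]
contact_force: [-0.0, 3.9, 6.1]
gripper_width: 0.151
grip_force: 12.0
time: 22.82
tcp_pos: [0.6591, 0.2476, 0.3403]
orientation: [[-0.935, 0.356, -0.0], [0.356, 0.935, -0.001], [-0.0, -0.001, -1.0]]
contact_force: [-0.9, 1.3, 6.3]
gripper_width: 0.152
grip_force: 12.0
[ 0.30226082  0.21855555 -0.09891785]
```

```bash
python3 -m inch '[[0,0,0,0,0,0.015,0.05],[0,0,0,0,0,0.03,0.05],[0,0,0,0,0,0.045,0.05],[0,0,0,0,0,0.06,0.05],[0,0,0,0,0,0.075,0.05],[0,0,0,0,0,0.09,0.05],[0,0,0,0,0,0.09,0.05]]'; python3 -m inch '[[0,0,0,0,0,0.015,0.05],[0,0,0,0,0,0.03,0.05],[0,0,0,0,0,0.045,0.05],[0,0,0,0,0,0.06,0.05],[0,0,0,0,0,0.07,0.05],[0,0,0,0,0,0.08,0.05],[0,0,0,0,0,0.08,0.05]]'
python3 - <<'E'
from h import *
s=ctrl.observe();print(s["ft_torque"]);plan((.66,.247,.34,3))
E
```

```text
time: 23.4
tcp_pos: [0.6588, 0.2472, 0.3403]
orientation: [[-0.598, 0.801, -0.001], [0.801, 0.598, -0.002], [-0.001, -0.002, -1.0]]
contact_force: [-4.3, -2.7, 8.5]
gripper_width: 0.159
grip_force: 12.0
time: 23.98
tcp_pos: [0.6585, 0.2471, 0.3403]
orientation: [[-0.14, 0.99, -0.002], [0.99, 0.14, -0.002], [-0.002, -0.002, -1.0]]
contact_force: [-9.1, -5.0, 11.8]
gripper_width: 0.153
grip_force: 12.0
[-0.83287376  1.49752673 -0.07588467]
now [0.6585 0.2471 0.3403] yaw 8.06 F [-9.1  -4.95 11.83] w 0.153 g 12.0 t 24.0
-> [-0.0009, 0.005, 0.0009] [-0.0004, 0.0003, 0.0141]
```

```bash
python3 -m inch '[[0,0,0,0,0,0.008,0.05],[0,0,0,0,0,0.012,0.05],[0,0,0,0,0,0.015,0.05],[0,0,0,0,0,0.015,0.05],[0,0,0,0,0,0.015,0.05]]'
python3 - <<'E'
from h import *
s=ctrl.observe();print(s["ft_torque"]);plan((.66,.247,.34,3))
E
```

```text
time: 24.4
tcp_pos: [0.6584, 0.247, 0.3402]
orientation: [[-0.051, 0.999, -0.002], [0.999, 0.051, -0.002], [-0.002, -0.003, -1.0]]
contact_force: [-8.2, -6.1, 12.3]
gripper_width: 0.157
grip_force: 12.3
[-0.96346076  1.50647955  0.48193361]
now [0.6584 0.247  0.3402] yaw 2.93 F [-8.24 -6.13 12.34] w 0.157 g 12.3 t 24.4
-> [-0.0004, 0.0052, 0.0006] [-0.0004, 0.0004, -0.0002]
```

The torque jumped at the stop. I open, lift, and measure the wing and the wrench handle.

```bash
python3 -m inch '[[0,0,0,0,0,0,0.45],[0,0,0,0,0,0,0.45],[0,0,0,0,0,0,0.45],[0,0,0,0,0,0,0.45],[0,0,-0.08,0,0,0,0.45],[0,0,-0.2,0,0,0,0.45],[0,0,-0.3,0,0,0,0.45],[-0.2,0,-0.3,0,0,0,0.45],[-0.4,0,-0.3,0,0,0,0.45],[-0.6,0,-0.3,0,0,0,0.45],[-0.75,0,-0.3,0,0,0,0.45],[-0.75,0,-0.3,0,0,0,0.45]]'
python3 - <<'E'
from h import *
f=grab("top","t10");hsv=cv2.cvtColor(f["color"],cv2.COLOR_RGB2HSV)
def blob(m,x0,x1,y0,y1,z,n):
    k=np.zeros_like(m);k[y0:y1,x0:x1]=m[y0:y1,x0:x1]
    for c in cv2.findContours(k.astype(np.uint8),cv2.RETR_EXTERNAL,cv2.CHAIN_APPROX_NONE)[0]:
        if cv2.contourArea(c)<40: continue
        w=ray(f,c.reshape(-1,2),z)[:,:2];pr=np.array([wp(*q) for q in w])*1000
        r=cv2.minAreaRect(pr.astype(np.float32));b=cv2.boxPoints(r);e=max((b[1]-b[0],b[2]-b[1]),key=np.linalg.norm)
        print(n,"press centre",np.round(r[0],1),"size",np.round(r[1],1),"axis",round(np.degrees(np.arctan2(e[1],e[0]))%180,1),"px",c.reshape(-1,2).mean(0).round())
blob((hsv[...,1]<70)&(hsv[...,2]>120),170,225,150,200,.17,"wing")
blob((hsv[...,2]<60),140,185,270,345,.172,"handle")
print(proj(f,[(*pw(0,0),.19)]).round(),"wing at stop would span",proj(f,[(*pw(.12,-.031),.17),(*pw(.12,-.097),.17)]).round())
E
```

```text
time: 25.4
tcp_pos: [0.6695, 0.0378, 0.4296]
orientation: [[-0.051, 0.999, -0.001], [0.999, 0.051, -0.001], [-0.001, -0.001, -1.0]]
contact_force: [1.1, 0.4, -0.2]
gripper_width: 0.446
grip_force: 0.0
wing press centre [ 95.5 -77.6] size [102.2  58.6] axis 86.2 px [200. 188.]
wing press centre [143.4 -75.8] size [105.8  53.9] axis 85.6 px [198. 160.]
[[157. 232.]] wing at stop would span [[177. 175.]
 [209. 173.]]
```

Run:
```python
import cv2,numpy as np
c=cv2.imread("pics/t10.png")
for x in(182,190,198,206,212): print(x,[tuple(int(v) for v in c[y,x]) for y in range(164,186,3)])
for y in(285,305,320):print(y,[int(c[y,x].max()) for x in range(140,190,2)])
```

```text
182 [(117, 145, 165), (119, 143, 165), (121, 147, 169), (124, 151, 172), (102, 124, 144), (112, 138, 158), (119, 145, 165), (113, 140, 162)]
190 [(134, 160, 172), (133, 162, 168), (134, 166, 169), (88, 108, 117), (118, 148, 170), (125, 149, 171), (127, 153, 175), (128, 156, 175)]
198 [(147, 176, 173), (148, 177, 172), (131, 156, 153), (115, 142, 165), (118, 147, 168), (124, 151, 170), (129, 156, 177), (124, 153, 171)]
206 [(154, 177, 175), (153, 177, 176), (99, 115, 114), (127, 155, 176), (123, 152, 171), (127, 156, 173), (126, 157, 173), (124, 151, 167)]
212 [(150, 173, 170), (152, 174, 172), (84, 97, 102), (127, 154, 173), (125, 153, 172), (131, 157, 177), (128, 155, 171), (132, 160, 173)]
285 [168, 171, 168, 168, 173, 170, 172, 173, 175, 174, 171, 175, 173, 173, 171, 172, 174, 175, 170, 173, 170, 169, 171, 170, 168]
305 [146, 151, 142, 145, 150, 146, 143, 141, 141, 138, 144, 141, 142, 139, 139, 137, 142, 137, 143, 136, 141, 135, 140, 138, 139]
320 [173, 169, 168, 172, 170, 174, 170, 172, 174, 170, 166, 171, 174, 169, 170, 169, 170, 171, 165, 170, 167, 165, 166, 169, 168]
```

The arm hides both in the top view. I move to above the near side of the wrench handle and measure from there.

Run:
```python
from h import *
plan((.399,.217,.42,8.9))
```

```text
now [0.6701 0.0308 0.4295] yaw 2.72 F [ 1.63 -9.33  0.44] w 0.451 g 0.0 t 25.4
-> [0.6629, -0.8732, 0.0302] [-0.0002, 0.0006, -0.0172]
```

```bash
python3 -m inch '[[0.663,-0.873,0.03,0,0,-0.017,0],[0.663,-0.873,0.03,0,0,-0.017,0],[0.663,-0.873,0.03,0,0,-0.017,0],[0.663,-0.873,0.03,0,0,-0.017,0],[0.663,-0.873,0.03,0,0,-0.017,0],[0.663,-0.873,0.03,0,0,-0.017,0],[0.663,-0.873,0.03,0,0,-0.017,0],[0.663,-0.873,0.03,0,0,-0.017,0],[0.663,-0.873,0.03,0,0,-0.017,0],[0.663,-0.873,0.03,0,0,-0.017,0],[0.663,-0.873,0.03,0,0,-0.017,0]]'
python3 - <<'E'
from h import *
f=grab("top","t11");c=f["color"];g=grab("wrist","w11");s=grab("scene","s11")
print("top row wing",[(x,[int(c[y,x].max())-int(c[y,x].min()) for y in range(164,186,3)],[int(c[y,x,0]) for y in range(164,186,3)]) for x in(178,186,194,202,208)])
print("wrist expect handle",proj(g,[(*(T0+r*np.array([-.988,-.155])),.185) for r in(.1,.145,.193)]).round(), "top",proj(f,[(*(T0+r*np.array([-.988,-.155])),.185) for r in(.1,.145,.193)]).round(),"scene wing",proj(s,[(*pw(.12,-.031),.17),(*pw(.12,-.097),.17),(*pw(.162,-.055),.17)]).round())
d=g["color"].max(2);print("wrist dark comps")
n,l,st,ce=cv2.connectedComponentsWithStats((d<50).astype(np.uint8))
for i in range(1,n):
    if st[i,4]>400:print(st[i],ce[i].round())
plan((.399,.217,.341,8.9))
E
```

```text
time: 26.37
tcp_pos: [0.3984, 0.225, 0.4209]
orientation: [[-0.158, 0.987, -0.0], [0.987, 0.158, -0.001], [-0.001, -0.001, -1.0]]
contact_force: [1.2, -0.7, 0.2]
gripper_width: 0.005
grip_force: 0.0
top row wing [(178, [25, 6, 74, 27, 30, 52, 85, 80], [76, 89, 50, 173, 176, 50, 43, 47]), (186, [15, 12, 13, 25, 24, 13, 32, 50], [90, 96, 78, 188, 169, 61, 18, 26]), (194, [67, 69, 23, 24, 27, 15, 6, 44], [162, 161, 95, 190, 152, 48, 26, 29]), (202, [77, 78, 51, 22, 21, 5, 2, 2], [184, 190, 180, 190, 118, 52, 42, 47]), (208, [81, 76, 58, 25, 12, 19, 36, 24], [187, 188, 166, 135, 69, 91, 181, 178])]
wrist expect handle [[403. 191.]
 [319. 191.]
 [228. 191.]] top [[161. 283.]
 [163. 307.]
 [165. 332.]] scene wing [[460. 157.]
 [450. 174.]
 [475. 169.]]
wrist dark comps
[ 266  150  139   51 5093] [344. 175.]
[  183   249   275   149 23766] [305. 338.]
[    0   286   640   194 43174] [305. 439.]
[590 286  50  52 691] [630. 313.]
now [0.3989 0.2244 0.4206] yaw 8.99 F [ 0.49  0.14 -0.8 ] w 0.008 g 0.0 t 26.5
-> [-0.0242, -0.0033, 0.2654] [-0.0002, 0.0002, 0.0002]
```

Run:
```python
from h import *
g=grab("wrist");d=g["color"].max(2)
n,l,st,ce=cv2.connectedComponentsWithStats((d<60).astype(np.uint8))
i=l[175,344];print(st[i])
ys,xs=np.where(l==i)
for x in range(270,406,15):
    y=ys[xs==x]; 
    if len(y):
        w=ray(g,[(x,y.min()),(x,y.max())],.172)[:,:2]-T0
        print(x,y.min(),y.max(),(w*1000).round(0).tolist(),np.degrees(np.arctan2(*w.mean(0)[::-1]))%360)
print("row profile at x=250,230",[int(d[y,250]) for y in range(140,240,6)],[int(d[y,230]) for y in range(140,240,6)])
```

```text
[ 229  149  177   52 7540]
270 149 195 [[-173.0, -6.0], [-170.0, -31.0]] 186.16304902470728
285 150 195 [[-165.0, -5.0], [-161.0, -30.0]] 186.11140940631145
300 150 195 [[-157.0, -4.0], [-153.0, -28.0]] 185.95663068328793
315 151 197 [[-148.0, -3.0], [-144.0, -28.0]] 186.109623679133
330 151 196 [[-140.0, -2.0], [-136.0, -26.0]] 185.82081926270746
345 151 199 [[-132.0, -1.0], [-128.0, -27.0]] 185.9939371036531
360 152 198 [[-124.0, 0.0], [-119.0, -25.0]] 185.78466923843348
375 152 197 [[-116.0, 1.0], [-111.0, -23.0]] 185.41196481675718
390 153 198 [[-108.0, 2.0], [-103.0, -22.0]] 185.43389745822927
405 161 183 [[-98.0, -1.0], [-96.0, -13.0]] 183.9289561513123
row profile at x=250,230 [231, 230, 55, 56, 61, 65, 56, 54, 51, 58, 169, 193, 196, 197, 197, 160, 159] [230, 230, 87, 58, 64, 62, 58, 54, 62, 180, 183, 206, 189, 191, 191, 188, 152]
```

The wing is now across at its stop: bright from x 178 to 208 along rows 173–176, as predicted. The handle measures 98–193 mm from the axis and 25 wide, pointing to about 186.5°. I lower the shut fingers beside it.

Run:
```python
from h import *
plan((.3951,.2321,.42,6.5),(.3951,.2321,.342,6.5))
for d in(.02,.05,.1,.2):
    c,s=np.cos(d),np.sin(d);print(d,((-.029*(c-1)+.145*s)/.3).round(4),((-.029*s-.145*(c-1))/.3).round(4),round(d/6.2832,4))
```

```text
now [0.3989 0.2244 0.4206] yaw 8.98 F [ 0.04 -0.44  0.55] w 0.006 g 0.0 t 26.6
-> [0.0275, -0.0084, 0.0019] [-0.0002, 0.0002, 0.0069]
-> [0.0, 0.0, 0.26] [0.0, 0.0, 0.0]
0.02 0.0097 -0.0018 0.0032
0.05 0.0243 -0.0042 0.008
0.1 0.0487 -0.0072 0.0159
0.2 0.098 -0.0096 0.0318
```

```bash
python3 -m inch '[[0.027,-0.008,0,0,0,0.007,0],[0.027,-0.008,0,0,0,0.007,0],[0.027,-0.008,0.08,0,0,0.007,0],[0.027,-0.008,0.16,0,0,0.007,0],[0.027,-0.008,0.23,0,0,0.007,0],[0.027,-0.008,0.26,0,0,0.007,0],[0.027,-0.008,0.26,0,0,0.007,0],[0.027,-0.008,0.26,0,0,0.007,0]]'; python3 -m inch '[[0.015,0,0,0,0,0,0],[0.03,0,0,0,0,0,0],[0.03,0,0,0,0,0,0]]';python3 -m inch '[[0.01,0,0,0,0,0,0],[0.02,0,0,0,0,0,0],[0.02,0,0,0,0,0,0]]'
```

```text
time: 27.23
tcp_pos: [0.3947, 0.2322, 0.3429]
orientation: [[-0.114, 0.993, -0.002], [0.993, 0.114, -0.001], [-0.001, -0.002, -1.0]]
contact_force: [0.9, -1.2, 0.2]
gripper_width: 0.01
grip_force: 0.0
time: 27.48
tcp_pos: [0.3934, 0.2422, 0.3435]
orientation: [[-0.114, 0.993, 0.0], [0.993, 0.114, -0.0], [-0.0, 0.0, -1.0]]
contact_force: [0.6, -0.6, 0.3]
gripper_width: 0.005
grip_force: 0.0
time: 27.73
tcp_pos: [0.3925, 0.2478, 0.3428]
orientation: [[-0.114, 0.993, -0.001], [0.993, 0.114, -0.001], [-0.001, -0.001, -1.0]]
contact_force: [0.3, -1.0, 0.5]
gripper_width: 0.003
grip_force: 0.0
```

```bash
for i in 1 2; do python3 -m inch '[[0.0243,-0.0042,0,0,0,0.008,0],[0.0487,-0.0072,0,0,0,0.0159,0],[0.0487,-0.0072,0,0,0,0.0159,0]]' | grep -E 'tcp|force'; done
```

```text
tcp_pos: [0.3886, 0.2623, 0.3427]
contact_force: [-0.7, -0.3, 0.2]
grip_force: 0.0
tcp_pos: [0.3864, 0.2767, 0.3426]
contact_force: [0.5, -0.7, 0.1]
grip_force: 0.0
```

```bash
cat > ha.py <<'E'
from h import *
g=grab("top");d=g["color"].max(2);hs=cv2.cvtColor(g["color"],cv2.COLOR_RGB2HSV)
p=proj(g,[(*T0,.172)])[0]
def at(a,r): return proj(g,[(*(T0+r*np.array([np.cos(np.radians(a)),np.sin(np.radians(a))])),.18)])[0].round().astype(int)
print("max-channel along arc r=.12,.18 by angle", [(a,int(d[tuple(at(a,.12)[::-1])]),int(d[tuple(at(a,.18)[::-1])])) for a in range(192,140,-3)])
g=grab("wrist");d=g["color"].max(2)
print("wrist",[(a,int(d[tuple(np.clip(q[::-1],0,(479,639)))])) for a in range(192,140,-2) for q in[at(a,.145)]],at(186,.145),at(175,.145))
s=ctrl.observe();print(s["tcp_pos"],s["contact_force"])
E
python3 ha.py
```

```text
max-channel along arc r=.12,.18 by angle [(192, 74, 132), (189, 85, 178), (186, 28, 31), (183, 7, 186), (180, 7, 20), (177, 25, 25), (174, 9, 43), (171, 35, 25), (168, 77, 85), (165, 65, 62), (162, 21, 64), (159, 25, 100), (156, 26, 161), (153, 27, 185), (150, 35, 185), (147, 36, 188), (144, 39, 77), (141, 47, 122)]
wrist [(192, 56), (190, 103), (188, 104), (186, 65), (184, 32), (182, 24), (180, 22), (178, 24), (176, 22), (174, 23), (172, 46), (170, 45), (168, 37), (166, 83), (164, 150), (162, 158), (160, 69), (158, 73), (156, 156), (154, 242), (152, 178), (150, 243), (148, 245), (146, 244), (144, 244), (142, 244)] [332 332] [325 264]
[0.38637    0.27599113 0.34257783] [ 0.2628917   0.01509777 -1.02149184]
```

The handle has followed to about 175°. I keep going in steps, ending calls on the moving row so the force shows.

```bash
for i in 1 2 3; do python3 -m inch '[[0.0122,-0.0021,0,0,0,0.004,0],[0.0243,-0.0042,0,0,0,0.008,0]]' | grep -E 'tcp|contact'; done
```

```text
tcp_pos: [0.3857, 0.2829, 0.3425]
contact_force: [-0.1, -3.0, -0.7]
tcp_pos: [0.3854, 0.2903, 0.3425]
contact_force: [0.2, -2.2, 0.6]
tcp_pos: [0.3855, 0.2978, 0.3424]
contact_force: [-0.8, -2.7, 0.6]
```

```bash
for i in 1 2 ; do python3 -m inch '[[0.0122,-0.0021,0,0,0,0.004,0],[0.0122,-0.0021,0,0,0,0.004,0]]' | grep -E 'tcp|contact'; done; python3 ha.py | tail -2
```

```text
tcp_pos: [0.3859, 0.3018, 0.3425]
contact_force: [-0.2, -0.8, 0.3]
tcp_pos: [0.3862, 0.3055, 0.3425]
contact_force: [0.3, -0.5, 0.1]
wrist [(192, 27), (190, 80), (188, 82), (186, 96), (184, 51), (182, 51), (180, 51), (178, 56), (176, 108), (174, 70), (172, 32), (170, 27), (168, 22), (166, 16), (164, 19), (162, 40), (160, 49), (158, 42), (156, 90), (154, 105), (152, 61), (150, 108), (148, 236), (146, 174), (144, 236), (142, 236)] [353 393] [333 333]
[0.38619882 0.30538556 0.34255042] [-0.75520253  0.09017656  0.15238016]
```

```bash
for i in 1 2 3; do python3 -m inch '[[0.0122,-0.0021,0,0,0,0.004,0],[0.0122,-0.0021,0,0,0,0.004,0]]' | grep -E 'tcp|contact'; done
```

```text
tcp_pos: [0.3866, 0.3093, 0.3425]
contact_force: [-0.5, -1.5, 1.2]
tcp_pos: [0.3872, 0.313, 0.3425]
contact_force: [-1.0, -0.2, 0.1]
tcp_pos: [0.3878, 0.3167, 0.3425]
contact_force: [-0.7, -0.5, 0.0]
```

```bash
for i in 1 2 3; do python3 -m inch '[[0.0122,-0.0021,0,0,0,0.004,0],[0.0122,-0.0021,0,0,0,0.004,0]]' | grep -E 'tcp|contact'; done
```

```text
tcp_pos: [0.3885, 0.3204, 0.3425]
contact_force: [0.0, -0.8, -0.3]
tcp_pos: [0.3889, 0.3232, 0.3422]
contact_force: [0.1, -12.3, 1.5]
tcp_pos: [0.3898, 0.3267, 0.3422]
contact_force: [-1.5, -10.8, 1.5]
```

Tight at 12.3 N, and the force is now falling (10.8 N), so the break-over has begun. One small step more to be sure of the click, then back off.

```bash
python3 -m inch '[[0.0097,-0.0018,0,0,0,0.0032,0],[0.0097,-0.0018,0,0,0,0.0032,0]]'
```

```text
time: 30.43
tcp_pos: [0.3905, 0.3296, 0.3422]
orientation: [[0.441, 0.898, -0.003], [0.898, -0.441, -0.003], [-0.004, -0.001, -1.0]]
contact_force: [-1.4, -9.3, 2.0]
gripper_width: 0.007
grip_force: 4.7
```

The force has fallen to about 9 N after 6.6 mm past the peak (about 0.05 rad), so the wrench has clicked. Backing off and rising.

```bash
python3 -m inch '[[-0.03,0,0,0,0,0,0],[-0.07,0,0,0,0,0,0],[-0.12,0,0,0,0,0,0],[-0.15,0,0,0,0,0,0],[-0.15,0,-0.1,0,0,0,0],[-0.15,0,-0.2,0,0,0,0],[-0.15,0,-0.3,0,0,0,0],[-0.4,-0.1,-0.3,0,0,0,0],[-0.6,-0.2,-0.3,0,0,0,0],[-0.75,-0.3,-0.3,0,0,0,0],[-0.75,-0.3,-0.3,0,0,0,0],[-0.75,-0.3,-0.3,0,0,0,0]]'
python3 - <<'E'
from h import *
g=grab("top","t12");d=g["color"].max(2)
m=(d<70).astype(np.uint8)
def at(a,r): return proj(g,[(*(T0+r*np.array([np.cos(np.radians(a)),np.sin(np.radians(a))])),.18)])[0].round().astype(int)
print([(a,int(d[tuple(at(a,.12)[::-1])]),int(d[tuple(at(a,.16)[::-1])])) for a in range(180,130,-3)])
c=g["color"];print([int(c[174,x].min()) for x in range(174,216,4)])
for y in(215,250,282): print([int(d[y,x]) for x in range(190,240,4)])
E
```

```text
time: 31.43
tcp_pos: [0.2084, 0.167, 0.4326]
orientation: [[0.441, 0.898, -0.002], [0.898, -0.441, -0.001], [-0.002, -0.001, -1.0]]
contact_force: [-0.1, 0.3, -0.2]
gripper_width: 0.01
grip_force: 0.0
[(180, 123, 82), (177, 103, 84), (174, 71, 140), (171, 133, 171), (168, 178, 172), (165, 119, 177), (162, 20, 72), (159, 24, 25), (156, 45, 15), (153, 26, 72), (150, 163, 178), (147, 176, 172), (144, 174, 167), (141, 172, 175), (138, 178, 175), (135, 174, 171), (132, 174, 177)]
[32, 146, 156, 157, 154, 158, 165, 154, 149, 55, 102]
[107, 80, 52, 18, 112, 32, 54, 97, 108, 128, 140, 133, 137]
[100, 78, 58, 3, 120, 32, 126, 27, 31, 25, 13, 20, 33]
[113, 80, 64, 17, 137, 25, 57, 128, 133, 132, 132, 129, 132]
```

The handle has sprung back to about 157° (it was pushed to about 154°). The wing is still across the tray front and the robot is clear, so I hand it in.

```bash
python3 -c "
from workcell import ctrl
print(ctrl.sign_off())"
```

```text
the job is handed in; nothing more can be done
None
```

The job is handed in (no verdict came back): both modules found on the bench lie flat in the tray, the tray is home, the turnbutton is at its stop, and the wrench clicked (12.3 N falling to 9.3 N) and sprang back. The click and the home position were judged from contact forces and arm positions rather than read directly.

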